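# Find the guide block that gauges right with a go/no-go plug

## Robot

A 7-joint arm with a two-finger parallel gripper is mounted at the origin on a cart in front of the work surface, level with it; the furniture and walls round the work are solid. World frame = base frame: x ahead of the robot, y to its left, z up, the work surface at z = 0. Lengths are in m, angles in rad, forces in N, time in s.
With the tool pointing down it reaches from about 0.425 to 0.95 m from the base axis. Payload 4.7 kg.
Tool frame: the origin (TCP) lies midway between the tips of the shut fingers; the grasp point (between the pads) lies 19 mm behind it; z points along the fingers, y is the line along which they close (so a half turn about z gives the same grasp; the last joint's range is limited). The gripper opens to 85 mm and grips with 20 to 120 N. Pads are 22 mm wide; open, the fingers measure 114 mm over their backs; the gripper's body (76 mm by 85 mm) begins 54 mm behind the grasp point. The pads swing forward as they close: fully open they stand 13 mm farther back than shut.
Start: joints at [-1.215, 0.469, -0.049, 1.532, 0.024, 1.141, -0.082], TCP at [0.253, 0.626, 0.231] pointing down, gripper open.
Joint ranges: [-2.59, 2.59], [-0.33, 1.99], [-1.39, 1.29], [0.1, 2.45], [-1.04, 4.18], [0.21, 1.99], [-2.66, 2.66]. Speed limits (rad/s): [2.57, 2.57, 3.14, 3.14, 3.14, 3.14, 3.14].

## Interface

Orientations are given as a unit quaternion [w, x, y, z].
In Python, from workcell import status, viewer, arm gives the robot as it stands.
- The arm moves only by the tool move_arm, never from a script. Its argument "targets" is a list of rows, each an object with "jaw": the finger opening in cm, from 0 to 8.54; "linear": the shift along the tool's x, y, z in cm, a list of three; "delta_rot": the turn, a rotation vector about the tool's x, y, z in degrees, a list of three. A call has 1 to 5 rows; each row shifts and turns the commanded pose from where the row before left it, along the tool's axes as they then stand; what a row does not reach is not made up. A row lasts 1/12 s, in which the tool goes at most 41.7 mm and 7.16 degrees, less where a joint would pass 70% of its speed; a pose out of reach is approached as far as the arm can. A call is refused whole if a number of a shift passes 4.17 or a number of a turn 7.16, either way. A call with a gripper value outside its range is refused whole. The fingers move at their own pace and stop on an object; "grip_force" is the grip in N (left out, the last holds). Time passes only in rows, so rows that do not move let the fingers close. It gives the time, the measured TCP pose, the force, the opening and the grip force at its end, in the units of the state.
- status.observe(): the state, without advancing time (a new reading comes with each control period).
- viewer.camera(name): name is "scene" or "side" or "wrist"; returns the picture (420x560x3 uint8, red, green, blue); there is no depth.
- viewer.camera_params(name): a dict with "K" (3x3 intrinsics, pixels), "k1" (the pictures are not rectified: a ray, as slopes to the right and down, at radius r is drawn at 1 + k1 r^2 times it, then the intrinsics apply), "camera_from_world" (4x4, takes a point from world to camera coordinates). Camera axes: x right, y up, looking along -z (the intrinsics and any distortion apply to the point x, -y, -z); pixel columns grow to the right and rows downward; lengths in m; the calibration is good to about 2 mm. A picture is of the moment at which its call begins: read the wrist's pose just before it. camera_params takes no time and is no camera call; for the wrist camera it gives the pose at the moment of the call.
- arm.hand_in(): hands the job in; it is judged then, once.
The state is a dict: "t": time; "joint_positions": joint angles; "qd": joint speeds; "tau": joint torques, N m; "ee_pos": TCP position; "orientation": TCP orientation; "contact_force": force on the tool from outside, world axes, zero at the start; "moment": the same for the moment, N m; "width": finger opening in m; "finger_force": force on a finger pad.
Only numpy, scipy, OpenCV 4.12 (cv2) and the standard library are available. Lean on these libraries where they do the work, as an engineer would, in place of code of your own. Each camera call takes 0.05 s, during which the arm holds its last target. There are 200 camera calls.

## Task

Three guide blocks of the board holder look alike, but only one is bored to size. Take the go/no-go plug gauge from its stand and try it gently, without forcing it, in the blocks: a tight bore refuses the thin go end, a worn bore swallows both steps until the collar sits on the block, and the right one takes the go end but stops the thicker no-go step. Leave the gauge standing in the right block, stopped by the no-go step and with the block at its place on the bench, and set the other two blocks upright and flat in the shallow black tray; leave the caliper and the loupe alone.

Things in the scene. Friction and masses are not known exactly. Their poses are not given: they have to be found in the camera images.
- gauge: stepped steel go/no-go plug gauge, 98 mm long, 0.14 kg, upright in its stand. Origin: end face of the tip; z up its axis. Go end 12 mm diameter, z = 0 to 14 mm (to 3.5 mm a cone from 8 mm); no-go step 15.6 mm, z = 14 to 24 mm, square-edged; neck 11 mm; collar 25 mm, z = 36 to 40 mm; round knurled handle 18 mm diameter, z = 40 to 98 mm: grip it from above at about z = 70 mm.
- gauge_collar (a point): middle of the underside of the gauge's collar, 36 mm above its tip. Its height over the block's top at a stop: 36 mm tip beside the bore, 20 to 24 mm tight bore, 8 to 11 mm right bore, 0 to 1 mm worn bore. Stops are hard: lower at 15 mm/s or less with a force stop of 3 to 4 N. A step off-centre can rest on the liner's edge: lift 2 mm, shift 1 to 2 mm and try again before believing a stop.
- gauge_stand: wooden gauge stand, 52 (x) x 104 (y) x 44 mm high, fixed. Origin: centre of the underside, below the 18 mm through hole in its middle in which the gauge hangs by its collar (gauge tip 8 mm above the bench).
- block_1: one of three look-alike aluminium guide blocks, loose, 48 (x) x 42 (y) x 42 mm high, 0.24 kg, screw heads at the top corners. Origin: centre of the underside, on the axis of the upright bore. Bore mouth 18 mm wide, 12 mm deep; below it a captive bronze liner (0.3 mm side play) with a bore of 10 mm (tight), 13.6 mm (right) or 17.4 mm (worn): one block of each, which is which varies.
- block_2: another of three look-alike aluminium guide blocks, loose, 48 (x) x 42 (y) x 42 mm high, 0.24 kg, screw heads at the top corners. Origin: centre of the underside, on the axis of the upright bore. Bore mouth 18 mm wide, 12 mm deep; below it a captive bronze liner (0.3 mm side play) with a bore of 10 mm (tight), 13.6 mm (right) or 17.4 mm (worn): one block of each, which is which varies.
- block_3: another of three look-alike aluminium guide blocks, loose, 48 (x) x 42 (y) x 42 mm high, 0.24 kg, screw heads at the top corners. Origin: centre of the underside, on the axis of the upright bore. Bore mouth 18 mm wide, 12 mm deep; below it a captive bronze liner (0.3 mm side play) with a bore of 10 mm (tight), 13.6 mm (right) or 17.4 mm (worn): one block of each, which is which varies.
- tray: shallow black rework tray, 130 (x) x 180 (y) mm, 12 mm high, walls 3 mm thick, floor about 3 mm thick, loose, about 0.5 kg. Origin: centre of the underside. There is room for two blocks side by side along y (for instance 44 mm either side of the centre).
- caliper: digital caliper lying flat, 220 mm long, bystander. Origin: middle of its underside, length along y.
- loupe: black eye loupe, 39 mm diameter, 30 mm high, bystander. Origin: centre of the underside.
Things that resemble listed ones, but are neither listed nor needed, are in the scene too. What is meant by the gauge is not orange, and is the smaller of those in its own colour.

How it is judged:
By the outcome, as a careful person would: the job done as asked, in the order asked, and still so for the second after the job is handed in, with the robot touching nothing.
It also fails if it takes over 72 s, if anything falls off the work surface, if the arm or the gripper's body presses on something with over 40 N, if the wrist force passes 120 N, or if a joint passes its speed limit or range.

## Working session

There is one attempt and no reset: what is moved stays moved. The work goes in short steps, Python scripts to look and compute and a tool call to move; the robot and the scene stay as the last step left them, time stands still between calls to the robot, and variables do not carry over. Pictures are saved under pics/ and viewed, at most 10 in all, crops included, and the job is handed in when it is done.

Besides the shell and the picture viewer there is one more tool, called after ">>>" as a command line: name --argument value ..., lists and objects as JSON in quotes. move_arm: Moves the arm, as the interface text tells. Its arguments: {"type":"object","properties":{"targets":{"type":"array","items":{"type":"object","properties":{"jaw":{"type":"number"},"linear":{"type":"array","items":{"type":"number"}},"delta_rot":{"type":"array","items":{"type":"number"}}}}},"grip_force":{"type":"number"}},"required":["targets"]}

```bash
mkdir -p pics
cat > h.py <<'E'
import numpy as np, cv2
from workcell import status, viewer, arm
def snap(n,f=None):
    im=viewer.camera(n); p=viewer.camera_params(n)
    if f: cv2.imwrite('pics/'+f,im[:,:,::-1])
    return im,p
def ray(p,u,v):
    K=np.array(p['K']);T=np.array(p['camera_from_world'])
    d=np.array([(u-K[0,2])/K[0,0],(v-K[1,2])/K[1,1]])
    s=d.copy()
    for _ in range(20): s=d/(1+p['k1']*(s@s))
    R=T[:3,:3];o=-R.T@T[:3,3]
    return o,R.T@np.array([s[0],-s[1],-1])
def onz(p,u,v,z):
    o,d=ray(p,u,v); return o+d*(z-o[2])/d[2]
def proj(p,X):
    K=np.array(p['K']);T=np.array(p['camera_from_world'])
    c=T[:3,:3]@np.array(X)+T[:3,3]; s=np.array([c[0],-c[1]])/-c[2]
    s=s*(1+p['k1']*(s@s)); return K[0,0]*s[0]+K[0,2],K[1,1]*s[1]+K[1,2]
E
python3 - <<'E'
from h import *
s=status.observe(); print(s)
for n in('scene','side'):
    im,p=snap(n,n+'0.png'); T=np.array(p['camera_from_world']); print(n,-T[:3,:3].T@T[:3,3], p['K'],p['k1'])
E
```

```text
{'t': 0.0, 'joint_positions': array([-1.21489181,  0.46946375, -0.04859399,  1.53370253,  0.02408177,
        1.14099001, -0.08229348]), 'qd': array([-0.00029112,  0.00083467, -0.00033467, -0.00031952, -0.00168674,
       -0.00137368, -0.00025538]), 'tau': array([-3.64588436e-05, -5.10317552e+01, -4.67042159e-02, -2.37724811e+01,
        1.07384709e-02,  7.28643558e-03,  2.38026303e-06]), 'ee_pos': array([0.25314566, 0.62509968, 0.23024273]), 'orientation': array([-1.61347267e-04,  1.91202623e-01,  9.81550089e-01, -9.76159350e-04]), 'contact_force': array([ 0.24410589, -0.29928882, -0.74505705]), 'moment': array([0.00155479, 0.02874412, 0.0641616 ]), 'finger_force': 0.0, 'width': 0.0853403565384097}
scene [0.87750039 0.7196619  0.51869157] [[463.01296382   0.         273.42672629]
 [  0.         463.01296382 207.16918663]
 [  0.           0.           1.        ]] -0.14370015936064254
side [ 0.57357648 -0.7485834   0.68240457] [[430.80682247   0.         279.43957422]
 [  0.         430.80682247 214.26832771]
 [  0.           0.           1.        ]] -0.09751791199185825
```

View pics/scene0.png

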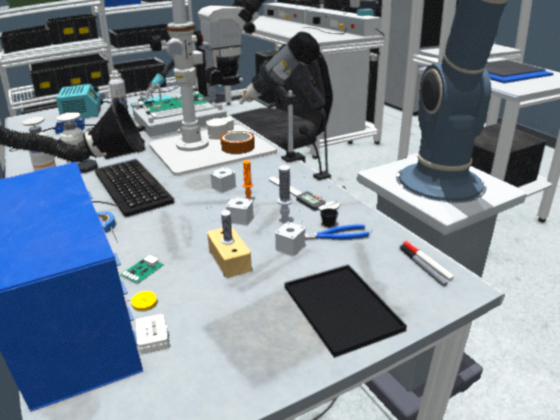

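View pics/side0.png

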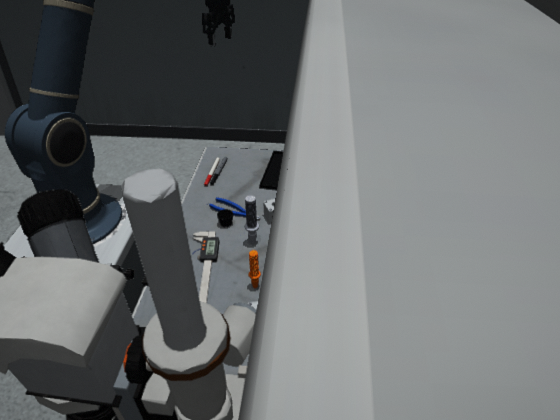

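The scene picture shows the grey gauge in the wooden stand at (228,235), blocks at (222,180), (239,210) and (290,237), and the tray at (345,305). The decoys are an orange gauge at (247,178) and a taller grey one at (284,185). The side view is mostly blocked.

Run:
```python
from h import *
im=cv2.imread('pics/scene0.png'); c=cv2.resize(im[150:290,190:350],None,fx=4.8,fy=4.2,interpolation=cv2.INTER_CUBIC); 
cv2.imwrite('pics/crop0.png',cv2.resize(im[150:290,190:350],(685,600),interpolation=cv2.INTER_CUBIC))
p=viewer.camera_params('scene')
for n,u,v,z in [('b1',222,175,.042),('b2',239,205,.042),('b3',291,230,.042),('gtop',226,211,.106),('stand',229,243,.044),('orange top',247,161,.1),('grey2 top',284,167,.13)]+[('tray',u,v,.012) for u,v in((285,293),(348,267),(404,322),(337,349))]+[('loupe',329,212,.03)]+[('cal',270,178,.01),('cal2',338,207,.01)]:
    print(n,onz(p,u,v,z).round(3))
```

```text
b1 [ 0.501 -0.241  0.042]
b2 [ 0.53  -0.082  0.042]
b3 [0.486 0.062 0.042]
gtop [0.607 0.034 0.106]
stand [0.61  0.045 0.044]
orange top [ 0.467 -0.164  0.1  ]
grey2 top [ 0.446 -0.033  0.13 ]
tray [0.574 0.189 0.012]
tray [0.438 0.184 0.012]
tray [0.449 0.347 0.012]
tray [0.573 0.339 0.012]
loupe [0.37  0.025 0.03 ]
cal [ 0.377 -0.224  0.01 ]
cal2 [ 0.319 -0.011  0.01 ]
```

View pics/crop0.png

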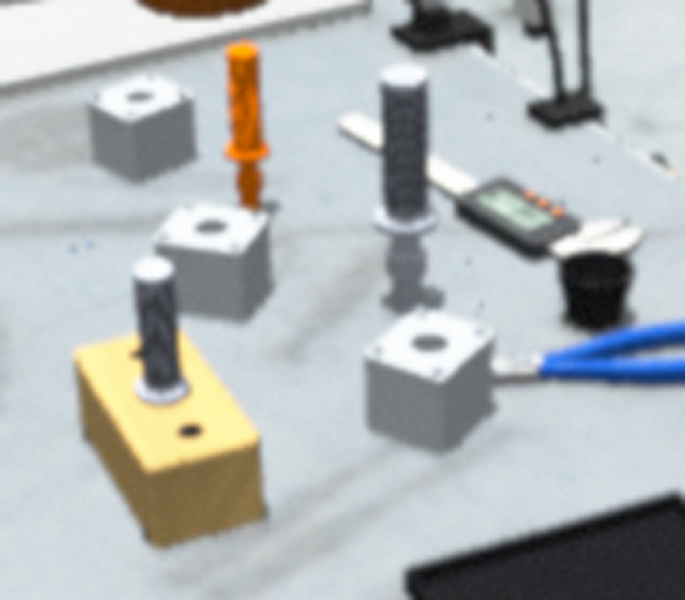

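>>> move_arm --targets '[{"jaw": 6, "linear": [0, -4, -1], "delta_rot": [0, 0, -5.5]}, {"jaw": 6, "linear": [0, -4, -1], "delta_rot": [0, 0, -5.5]}, {"jaw": 6, "linear": [0, -4, -1], "delta_rot": [0, 0, -5.5]}, {"jaw": 6, "linear": [0, -4, -1], "delta_rot": [0, 0, -5.5]}, {"jaw": 6, "linear": [-2.2, -3.4, -1], "delta_rot": [0, 0, 0]}]' --grip_force 40

```text
t: 0.52
ee_pos: [0.2321, 0.4354, 0.2811]
orientation: [-0.002, -0.005, 1.0, -0.001]
contact_force: [1.0, 0.5, 0.4]
width: 0.0598
finger_force: 0.0
```

>>> move_arm --targets '[{"jaw": 6, "linear": [-2.4, -3.2, -1], "delta_rot": [0, 0, 0]}, {"jaw": 6, "linear": [-2.4, -3.2, -1], "delta_rot": [0, 0, 0]}, {"jaw": 6, "linear": [-2.4, -3.2, -1], "delta_rot": [0, 0, 0]}, {"jaw": 6, "linear": [-2.4, -3.2, -1], "delta_rot": [0, 0, 0]}, {"jaw": 6, "linear": [-2.4, -3.2, -1], "delta_rot": [0, 0, 0]}]'

```text
t: 0.93
ee_pos: [0.3578, 0.275, 0.3317]
orientation: [-0.0, 0.0, 1.0, 0.0]
contact_force: [1.2, 0.9, 0.2]
width: 0.0601
finger_force: 0.0
```

>>> move_arm --targets '[{"jaw": 6, "linear": [-2.4, -3.2, 0], "delta_rot": [0, 0, 0]}, {"jaw": 6, "linear": [-2.4, -3.2, 0], "delta_rot": [0, 0, 0]}, {"jaw": 6, "linear": [-2.4, -3.2, 0], "delta_rot": [0, 0, 0]}, {"jaw": 6, "linear": [-2.4, -3.2, 0], "delta_rot": [0, 0, 0]}, {"jaw": 6, "linear": [-2.4, -3.2, 0], "delta_rot": [0, 0, 0]}]'

```text
t: 1.35
ee_pos: [0.4776, 0.1151, 0.3312]
orientation: [-0.0, 0.0, 1.0, 0.0]
contact_force: [0.1, 1.3, 0.2]
width: 0.06
finger_force: 0.0
```

```bash
cat >> h.py <<'E'
def st():
    s=status.observe(); print('t %.2f'%s['t'],'pos',(s['ee_pos']*1000).round(1),'q',s['orientation'].round(4),'F',s['contact_force'].round(1),'w',round(s['width']*1000,1)); return s
E
python3 - <<'E'
from h import *
st(); im,p=snap('wrist','w1.png'); T=np.array(p['camera_from_world']); print(-T[:3,:3].T@T[:3,3],T[:3,:3].round(2),p['K'])
E
```

```text
t 1.35 pos [477.6 115.1 331.2] q [-1.e-04  4.e-04  1.e+00  1.e-04] F [0.1 1.3 0.2] w 60.0
[0.41465449 0.10730015 0.47410681] [[ 0.01  1.   -0.  ]
 [-0.96  0.01 -0.26]
 [-0.26  0.01  0.96]] [[329.72988327   0.         279.20867291]
 [  0.         329.72988327 212.95563695]
 [  0.           0.           1.        ]]
```

View pics/w1.png

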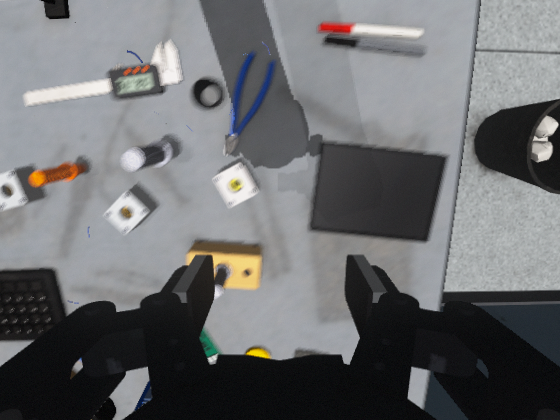

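The wrist view from above shows blocks at (237,184), (130,210) and (12,188), all turned by different angles. The stand is at (224,265), the tray at (378,190), the grey decoy at (148,155) and the orange one at (55,174).

```bash
cat >> h.py <<'E'
def blobs(im,p,z,mask,lo,hi):
    n,l,stt,c=cv2.connectedComponentsWithStats(mask.astype(np.uint8))
    for i in range(1,n):
        if stt[i,4]<50: continue
        cs,_=cv2.findContours((l==i).astype(np.uint8),cv2.RETR_EXTERNAL,cv2.CHAIN_APPROX_NONE)
        w=np.array([onz(p,*q,z)[:2] for q in max(cs,key=len)[:,0].astype(float)]).astype(np.float32)
        (cx,cy),(a,b),th=cv2.minAreaRect(w*1000)
        if lo<a*b<hi: print('blob px',c[i].round(0),'c',round(cx,1),round(cy,1),'size',round(a,1),round(b,1),'ang',round(th,1))
E
python3 - <<'E'
from h import *
im=cv2.imread('pics/w1.png')[:,:,::-1]; p=viewer.camera_params('wrist')
hsv=cv2.cvtColor(np.ascontiguousarray(im),cv2.COLOR_RGB2HSV)
print([hsv[y,x].tolist() for x,y in((225,190),(120,205),(13,200),(200,130),(243,278),(221,268))])
for th in (215,230): print(th); blobs(im,p,.042,(hsv[...,2]>th)&(hsv[...,1]<40),800,3500)
print('stand');blobs(im,p,.044,(hsv[...,0]>12)&(hsv[...,0]<35)&(hsv[...,1]>90)&(hsv[...,2]>185),2000,9000)
print('tray');blobs(im,p,.012,(hsv[...,2]<75),15000,40000)
E
```

```text
[[8, 4, 241], [110, 3, 233], [105, 2, 227], [114, 8, 166], [21, 127, 235], [173, 14, 72]]
215
blob px [167.  64.] c 341.6 -30.6 size 43.9 31.8 ang 22.4
blob px [68. 92.] c 369.8 -164.0 size 14.4 112.0 ang 6.1
blob px [234. 185.] c 493.3 44.9 size 46.5 39.9 ang 27.0
blob px [ 10. 192.] c 496.4 -267.5 size 29.0 49.2 ang 76.6
blob px [126. 212.] c 529.3 -107.6 size 39.6 42.9 ang 41.8
230
blob px [170.  67.] c 341.3 -27.0 size 18.7 43.0 ang 84.7
blob px [69. 91.] c 370.4 -162.8 size 13.0 109.4 ang 6.8
blob px [235. 185.] c 493.2 44.9 size 45.5 35.8 ang 27.0
blob px [128. 209.] c 526.4 -104.9 size 36.7 30.9 ang 40.4
stand
blob px [237. 268.] c 615.6 23.1 size 103.7 51.9 ang 85.2
tray
blob px [520. 144.] c 460.1 441.9 size 136.0 123.2 ang 11.2
blob px [376. 191.] c 512.4 240.8 size 181.9 128.6 ang 83.0
```

```bash
sed -i 's/im=viewer.camera(n); p=viewer.camera_params(n)/p=viewer.camera_params(n); im=viewer.camera(n)/' h.py
cat >> h.py <<'E'
def meas(im,p):
    hsv=cv2.cvtColor(np.ascontiguousarray(im),cv2.COLOR_RGB2HSV)
    print('blocks');blobs(im,p,.042,(hsv[...,2]>215)&(hsv[...,1]<40),800,3500)
    print('stand');blobs(im,p,.044,(hsv[...,0]>12)&(hsv[...,0]<35)&(hsv[...,1]>90)&(hsv[...,2]>185),2000,9000)
    print('tray');blobs(im,p,.012,(hsv[...,2]<75),15000,30000)
E
python3 - <<'E'
from h import *
st(); im,p=snap('wrist','w2.png'); st(); meas(im,p)
E
```

```text
t 1.40 pos [482.  106.8 331.3] q [ 0.0018  0.0065  1.     -0.0024] F [ 4.2 -5.6  1.4] w 60.0
t 1.45 pos [479.9 110.2 331.1] q [ 6.0e-04  6.4e-03  1.0e+00 -1.4e-03] F [ 0.4 -0.2 -0.2] w 60.2
blocks
blob px [176.  58.] c 333.4 -23.0 size 47.5 29.7 ang 7.9
blob px [76. 87.] c 365.2 -151.8 size 14.3 113.5 ang 6.7
blob px [244. 180.] c 485.2 58.9 size 46.5 40.6 ang 27.6
blob px [ 16. 187.] c 490.8 -257.9 size 45.6 39.4 ang 13.6
blob px [135. 208.] c 522.9 -93.2 size 39.5 46.1 ang 42.0
stand
blob px [240. 263.] c 607.4 37.5 size 102.4 50.6 ang 85.5
tray
blob px [521. 138.] c 451.2 444.0 size 131.2 115.6 ang 11.1
blob px [386. 184.] c 502.9 256.7 size 182.0 130.7 ang 83.6
```

>>> move_arm --targets '[{"jaw": 6, "linear": [-2.5, -1.5, 2.5], "delta_rot": [0, 0, 0]}, {"jaw": 6, "linear": [-3, -1.8, 3.0], "delta_rot": [0, 0, 0]}, {"jaw": 6, "linear": [-3, -1.8, 3], "delta_rot": [0, 0, 0]}, {"jaw": 6, "linear": [-2.6, -1.6, 3], "delta_rot": [0, 0, 0]}, {"jaw": 6, "linear": [-1.8, -1.2, 2], "delta_rot": [0, 0, 0]}]'

```text
t: 1.87
ee_pos: [0.5999, 0.0406, 0.1997]
orientation: [-0.001, 0.001, 1.0, -0.001]
contact_force: [0.5, 0.6, -0.2]
width: 0.0602
finger_force: 0.0
```

>>> move_arm --targets '[{"jaw": 6, "linear": [0, 0, 0], "delta_rot": [0, 0, 0]}, {"jaw": 6, "linear": [0, 0, 0], "delta_rot": [0, 0, 0]}, {"jaw": 6, "linear": [0, 0, 0], "delta_rot": [0, 0, 0]}]'

```text
t: 2.12
ee_pos: [0.5992, 0.0427, 0.203]
orientation: [-0.0, 0.0, 1.0, 0.0]
contact_force: [0.2, 0.6, 0.9]
width: 0.0603
finger_force: 0.0
```

Run:
```python
from h import *
s=st(); im,p=snap('wrist','w3.png'); meas(im,p); print('tcp px',proj(p,s['ee_pos']),'gauge top pred',proj(p,[.607,.036,.106]), proj(p,[.607,.036,.048]))
```

```text
t 2.12 pos [599.2  42.7 203. ] q [-2.e-04  0.e+00  1.e+00  4.e-04] F [0.2 0.6 0.9] w 60.3
blocks
blob px [129. 115.] c 523.8 -93.0 size 40.5 46.1 ang 43.3
stand
blob px [309. 215.] c 610.7 67.9 size 41.0 50.7 ang 85.5
tray
blob px [483.  94.] c 503.6 253.2 size 180.1 129.8 ang 83.9
tcp px (np.float64(281.29999487496553), np.float64(271.3817992725665)) gauge top pred (np.float64(271.56214076750393), np.float64(226.07206822929805)) (np.float64(272.89568490534646), np.float64(207.5837677213099))
```

View pics/w3.png

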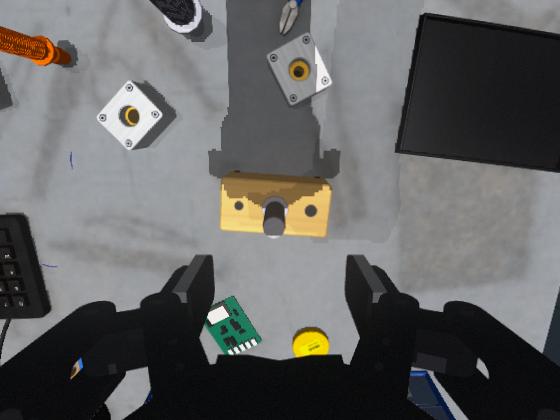

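Block 2's bore is at (130,115), block 3's at (299,70), and the stand's outer holes are at (238,206) and (311,211). The gauge therefore stands at about (0.608, 0.0375), so I go down and grip it.

>>> move_arm --targets '[{"jaw": 5, "linear": [-0.3, -0.2, 3.5], "delta_rot": [0, 0, 0]}, {"jaw": 5, "linear": [-0.3, -0.2, 3.5], "delta_rot": [0, 0, 0]}, {"jaw": 5, "linear": [-0.3, -0.1, 3.5], "delta_rot": [0, 0, 0]}, {"jaw": 5, "linear": [0, 0, 2.5], "delta_rot": [0, 0, 0]}, {"jaw": 5, "linear": [0, 0, 1.5], "delta_rot": [0, 0, 0]}]'

```text
t: 2.58
ee_pos: [0.607, 0.0384, 0.0564]
orientation: [-0.001, -0.001, 1.0, 0.0]
contact_force: [-0.1, -0.4, -0.2]
width: 0.05
finger_force: 0.0
```

>>> move_arm --targets '[{"jaw": 5, "linear": [0, 0, 0], "delta_rot": [0, 0, 0]}, {"jaw": 3, "linear": [0, 0, 0], "delta_rot": [0, 0, 0]}, {"jaw": 1, "linear": [0, 0, 0], "delta_rot": [0, 0, 0]}, {"jaw": 1, "linear": [0, 0, 0], "delta_rot": [0, 0, 0]}, {"jaw": 1, "linear": [0, 0, 0], "delta_rot": [0, 0, 0]}]' --grip_force 60

```text
t: 3.0
ee_pos: [0.6101, 0.0373, 0.0603]
orientation: [0.002, 0.0, 1.0, 0.001]
contact_force: [-1.1, 0.2, 6.9]
width: 0.0164
finger_force: 58.5
```

>>> move_arm --targets '[{"jaw": 1, "linear": [0, 0, 0], "delta_rot": [0, 0, 0]}, {"jaw": 1, "linear": [0, 0, 0], "delta_rot": [0, 0, 0]}, {"jaw": 1, "linear": [0, 0, 0], "delta_rot": [0, 0, 0]}]'

```text
t: 3.25
ee_pos: [0.6101, 0.0373, 0.0603]
orientation: [0.002, 0.0, 1.0, 0.001]
contact_force: [-1.1, 0.8, 6.9]
width: 0.0162
finger_force: 58.6
```

>>> move_arm --targets '[{"jaw": 1, "linear": [0, 0, -1], "delta_rot": [0, 0, 0]}, {"jaw": 1, "linear": [0, 0, -2.5], "delta_rot": [0, 0, 0]}, {"jaw": 1, "linear": [0, 0, -3.5], "delta_rot": [0, 0, 0]}, {"jaw": 1, "linear": [0, 0, -2], "delta_rot": [0, 0, 0]}, {"jaw": 1, "linear": [0, 0, 0], "delta_rot": [0, 0, 0]}]'

```text
t: 3.67
ee_pos: [0.6119, 0.0366, 0.1538]
orientation: [0.005, 0.001, 1.0, 0.001]
contact_force: [0.4, -0.3, -1.1]
width: 0.0166
finger_force: 58.8
```

Run:
```python
from h import *
st()
im=cv2.imread('pics/w3.png')
a=cv2.resize(im[25:115,255:345],(400,400),interpolation=cv2.INTER_CUBIC);b=cv2.resize(im[70:160,85:175],(400,400),interpolation=cv2.INTER_CUBIC)
cv2.imwrite('pics/crop3.png',np.hstack([a,b]))
```

```text
t 3.67 pos [611.9  36.6 153.8] q [5.1e-03 6.0e-04 1.0e+00 8.0e-04] F [ 0.4 -0.3 -1.1] w 16.6
```

View pics/crop3.png

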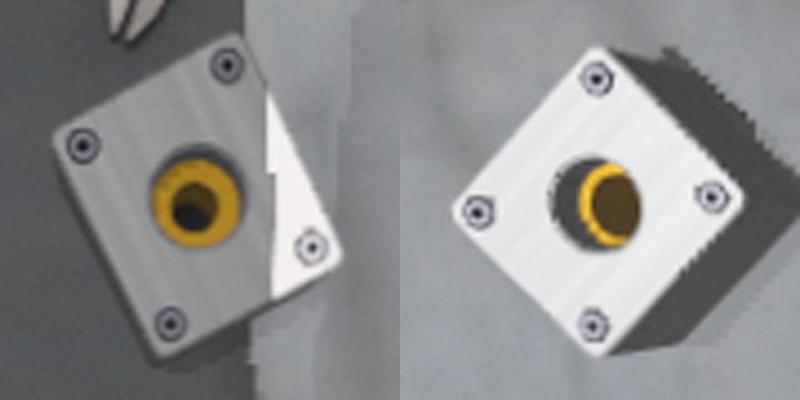

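The crop shows block 3's liner bore at roughly 10 mm, so it is probably the tight one. Block 2's thin ring suggests about 13.6 mm, probably the right one. The screws are at b3 (227,66), (83,146), (171,323), (312,247) and b2 (197,79), (77,212), (193,326), (311,197) in each crop's own pixels.

```bash
cat >> h.py <<'E'
from scipy.spatial.transform import Rotation as Ro
def M(s):
    q=s['orientation']; m=np.eye(4); m[:3,:3]=Ro.from_quat([q[1],q[2],q[3],q[0]]).as_matrix(); m[:3,3]=s['ee_pos']; return m
def camat(ee,q):
    p=viewer.camera_params('wrist'); H=np.array(p['camera_from_world'])@M(status.observe())
    m=M(dict(ee_pos=np.array(ee),orientation=np.array(q))); p['camera_from_world']=H@np.linalg.inv(m); return p
def screws(p,pts,z=.042):
    w=np.array([onz(p,*q,z)[:2] for q in pts]); c=w.mean(0); d=w-c
    L=[(np.linalg.norm(w[(i+1)%4]-w[i]),np.degrees(np.arctan2(*(w[(i+1)%4]-w[i])[::-1]))%180) for i in range(4)]
    print('centre',(c*1000).round(1),'edges',[(round(a*1000,1),round(b,1)) for a,b in L]); return c
E
python3 - <<'E'
from h import *
st(); p=camat([.5992,.0427,.203],[-2e-4,0,1,4e-4])
for n,o,pts in(('b3',(255,25),[(227,66),(83,146),(171,323),(312,247)]),('b2',(85,70),[(197,79),(77,212),(193,326),(311,197)])):
    print(n);screws(p,[(o[0]+(u+.5)/4.444-.5,o[1]+(v+.5)/4.444-.5) for u,v in pts])
print('stand holes',onz(p,238.5,206,.044),onz(p,311,211,.044))
E
```

```text
t 3.67 pos [611.9  36.6 153.8] q [5.1e-03 6.0e-04 1.0e+00 8.0e-04] F [ 0.4 -0.3 -1.1] w 16.6
b3
centre [485.3  59.2] edges [(np.float64(31.0), np.float64(117.5)), (np.float64(36.9), np.float64(27.8)), (np.float64(30.9), np.float64(117.5)), (np.float64(36.9), np.float64(27.7))]
b2
centre [523.5 -93.2] edges [(np.float64(37.2), np.float64(132.5)), (np.float64(31.4), np.float64(43.1)), (np.float64(36.9), np.float64(133.3)), (np.float64(30.9), np.float64(42.5))]
stand holes [0.60643841 0.00347215 0.044     ] [0.61135317 0.07199369 0.044     ]
```

>>> move_arm --targets '[{"jaw": 1, "linear": [1.5, -2, 0], "delta_rot": [0, 0, 0]}, {"jaw": 1, "linear": [2, -3.0, 0.5], "delta_rot": [0, 0, 0]}, {"jaw": 1, "linear": [2, -3, 1], "delta_rot": [0, 0, 0]}, {"jaw": 1, "linear": [2, -3, 1.0], "delta_rot": [0, 0, 0]}, {"jaw": 1, "linear": [1.3, -2, 0.7], "delta_rot": [0, 0, 0]}]'

```text
t: 4.08
ee_pos: [0.5169, -0.0961, 0.1149]
orientation: [-0.001, 0.002, 1.0, -0.0]
contact_force: [-0.5, -0.4, -1.8]
width: 0.0165
finger_force: 58.8
```

>>> move_arm --targets '[{"jaw": 1, "linear": [0, 0, 0.5], "delta_rot": [0, 0, 0]}, {"jaw": 1, "linear": [0, 0, 0.5], "delta_rot": [0, 0, 0]}, {"jaw": 1, "linear": [0, 0, 0], "delta_rot": [0, 0, 0]}, {"jaw": 1, "linear": [0, 0, 0], "delta_rot": [0, 0, 0]}, {"jaw": 1, "linear": [0, 0, 0], "delta_rot": [0, 0, 0]}]'

```text
t: 4.5
ee_pos: [0.5214, -0.0918, 0.106]
orientation: [0.0, -0.001, 1.0, 0.0]
contact_force: [0.7, -0.1, -1.7]
width: 0.0168
finger_force: 58.8
```

Run:
```python
from h import *
s=st(); im,p=snap('wrist','w4.png'); m=M(s); t=(m@[0,0,.052,1])[:3]
print('tip nominal',t,'px',proj(p,t),'bore px',proj(p,[.5235,-.0932,.042]))
cv2.imwrite('pics/crop4.png',cv2.resize(im[150:270,200:360,::-1],(800,600),interpolation=cv2.INTER_CUBIC))
```

```text
t 4.50 pos [521.4 -91.8 106. ] q [ 3.e-04 -8.e-04  1.e+00  2.e-04] F [ 0.7 -0.1 -1.7] w 16.8
tip nominal [ 0.52143994 -0.09179161  0.05395328] px (np.float64(280.8427235643365), np.float64(235.61952654651938)) bore px (np.float64(278.60460650803657), np.float64(232.67556291296728))
```

View pics/crop4.png

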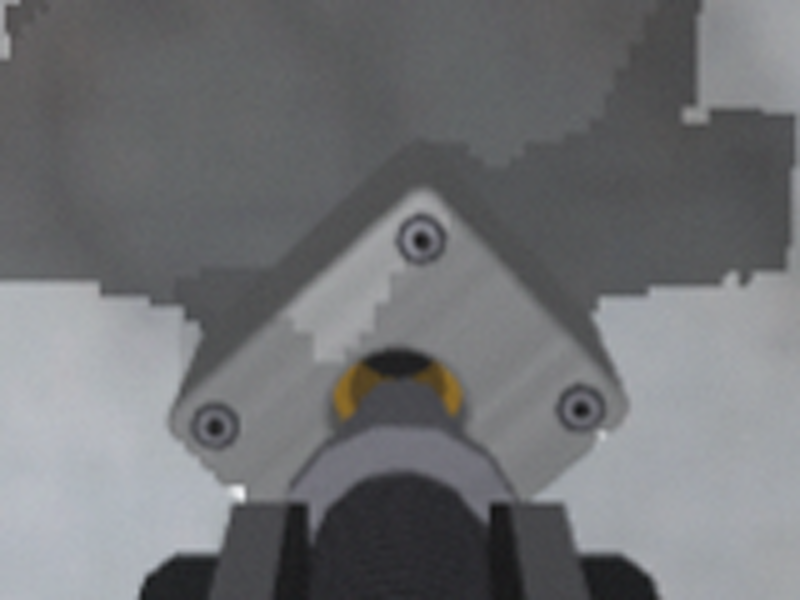

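>>> move_arm --targets '[{"jaw": 1, "linear": [-0.12, -0.05, 0.3], "delta_rot": [0, 0, 0]}, {"jaw": 1, "linear": [-0.11, -0.04, 0.3], "delta_rot": [0, 0, 0]}, {"jaw": 1, "linear": [0, 0, 0.1], "delta_rot": [0, 0, 0]}, {"jaw": 1, "linear": [0, 0, 0.1], "delta_rot": [0, 0, 0]}, {"jaw": 1, "linear": [0, 0, 0.1], "delta_rot": [0, 0, 0]}]'

```text
t: 4.97
ee_pos: [0.5227, -0.094, 0.0966]
orientation: [-0.0, 0.0, 1.0, 0.0]
contact_force: [0.3, -0.7, -1.2]
width: 0.0163
finger_force: 58.8
```

>>> move_arm --targets '[{"jaw": 1, "linear": [0, 0, 0.12], "delta_rot": [0, 0, 0]}, {"jaw": 1, "linear": [0, 0, 0.12], "delta_rot": [0, 0, 0]}, {"jaw": 1, "linear": [0, 0, 0.12], "delta_rot": [0, 0, 0]}, {"jaw": 1, "linear": [0, 0, 0.12], "delta_rot": [0, 0, 0]}, {"jaw": 1, "linear": [0, 0, 0], "delta_rot": [0, 0, 0]}]'

```text
t: 5.38
ee_pos: [0.5226, -0.094, 0.0918]
orientation: [-0.0, 0.0, 1.0, 0.0]
contact_force: [-0.3, 0.2, -0.9]
width: 0.0166
finger_force: 58.8
```

>>> move_arm --targets '[{"jaw": 1, "linear": [-0.1, 0.12, 0], "delta_rot": [0, 0, 0]}, {"jaw": 1, "linear": [0, 0, 0.12], "delta_rot": [0, 0, 0]}, {"jaw": 1, "linear": [0, 0, 0.12], "delta_rot": [0, 0, 0]}, {"jaw": 1, "linear": [0, 0, 0.12], "delta_rot": [0, 0, 0]}, {"jaw": 1, "linear": [0, 0, 0.12], "delta_rot": [0, 0, 0]}]'

```text
t: 5.8
ee_pos: [0.5237, -0.0928, 0.0871]
orientation: [-0.0, 0.0, 1.0, 0.0]
contact_force: [-0.6, 0.3, -1.6]
width: 0.0166
finger_force: 58.8
```

>>> move_arm --targets '[{"jaw": 1, "linear": [0, 0, 0.12], "delta_rot": [0, 0, 0]}, {"jaw": 1, "linear": [0, 0, 0.12], "delta_rot": [0, 0, 0]}, {"jaw": 1, "linear": [0, 0, 0.12], "delta_rot": [0, 0, 0]}, {"jaw": 1, "linear": [0, 0, 0], "delta_rot": [0, 0, 0]}]'

```text
t: 6.13
ee_pos: [0.5236, -0.0929, 0.0833]
orientation: [-0.0, 0.0, 1.0, 0.0]
contact_force: [-0.2, 0.4, -1.8]
width: 0.0167
finger_force: 58.8
```

>>> move_arm --targets '[{"jaw": 1, "linear": [0, 0, 0.12], "delta_rot": [0, 0, 0]}, {"jaw": 1, "linear": [0, 0, 0.12], "delta_rot": [0, 0, 0]}, {"jaw": 1, "linear": [0, 0, 0], "delta_rot": [0, 0, 0]}]'

```text
t: 6.38
ee_pos: [0.5236, -0.0928, 0.081]
orientation: [-0.0, 0.0, 1.0, 0.0]
contact_force: [-0.1, 0.3, -1.7]
width: 0.0166
finger_force: 58.8
```

>>> move_arm --targets '[{"jaw": 1, "linear": [0, 0, 0.12], "delta_rot": [0, 0, 0]}, {"jaw": 1, "linear": [0, 0, 0], "delta_rot": [0, 0, 0]}]'

```text
t: 6.55
ee_pos: [0.524, -0.0928, 0.0799]
orientation: [0.0, 0.0, 1.0, 0.0]
contact_force: [0.3, -0.6, -2.3]
width: 0.0165
finger_force: 58.8
```

>>> move_arm --targets '[{"jaw": 1, "linear": [0, 0, 0.12], "delta_rot": [0, 0, 0]}, {"jaw": 1, "linear": [0, 0, 0], "delta_rot": [0, 0, 0]}]'

```text
t: 6.72
ee_pos: [0.5241, -0.0928, 0.0788]
orientation: [0.0, 0.0, 1.0, 0.0]
contact_force: [0.7, -0.3, -0.7]
width: 0.0167
finger_force: 58.8
```

>>> move_arm --targets '[{"jaw": 1, "linear": [0, 0, 0.12], "delta_rot": [0, 0, 0]}, {"jaw": 1, "linear": [0, 0, 0.12], "delta_rot": [0, 0, 0]}, {"jaw": 1, "linear": [0, 0, 0], "delta_rot": [0, 0, 0]}]'

```text
t: 6.97
ee_pos: [0.524, -0.0928, 0.0763]
orientation: [0.0, 0.0, 1.0, 0.0]
contact_force: [1.6, -0.3, -2.2]
width: 0.0165
finger_force: 58.8
```

>>> move_arm --targets '[{"jaw": 1, "linear": [0, 0, 0.12], "delta_rot": [0, 0, 0]}, {"jaw": 1, "linear": [0, 0, 0.12], "delta_rot": [0, 0, 0]}, {"jaw": 1, "linear": [0, 0, 0], "delta_rot": [0, 0, 0]}]'

```text
t: 7.22
ee_pos: [0.5239, -0.0928, 0.0739]
orientation: [0.0, 0.0, 1.0, 0.0]
contact_force: [1.3, -0.4, -2.0]
width: 0.0164
finger_force: 58.8
```

>>> move_arm --targets '[{"jaw": 1, "linear": [0, 0, 0.12], "delta_rot": [0, 0, 0]}, {"jaw": 1, "linear": [0, 0, 0.12], "delta_rot": [0, 0, 0]}, {"jaw": 1, "linear": [0, 0, 0], "delta_rot": [0, 0, 0]}]'

```text
t: 7.47
ee_pos: [0.5237, -0.0928, 0.0714]
orientation: [-0.0, 0.0, 1.0, 0.0]
contact_force: [1.1, 0.2, -2.4]
width: 0.0169
finger_force: 58.8
```

>>> move_arm --targets '[{"jaw": 1, "linear": [-0.04, 0, 0.12], "delta_rot": [0, 0, 0]}, {"jaw": 1, "linear": [0, 0, 0.12], "delta_rot": [0, 0, 0]}, {"jaw": 1, "linear": [0, 0, 0], "delta_rot": [0, 0, 0]}]'

```text
t: 7.72
ee_pos: [0.5238, -0.0929, 0.0688]
orientation: [-0.0, 0.0, 1.0, 0.0]
contact_force: [0.6, 0.6, -2.0]
width: 0.0169
finger_force: 58.8
```

>>> move_arm --targets '[{"jaw": 1, "linear": [0, 0, 0.1], "delta_rot": [0, 0, 0]}, {"jaw": 1, "linear": [0, 0, 0], "delta_rot": [0, 0, 0]}]'

```text
t: 7.88
ee_pos: [0.524, -0.0928, 0.0681]
orientation: [-0.0, 0.0, 1.0, 0.0]
contact_force: [0.2, -0.1, -2.0]
width: 0.0166
finger_force: 59.0
```

>>> move_arm --targets '[{"jaw": 1, "linear": [0, 0, 0.06], "delta_rot": [0, 0, 0]}, {"jaw": 1, "linear": [0, 0, 0], "delta_rot": [0, 0, 0]}]'

```text
t: 8.05
ee_pos: [0.5241, -0.0929, 0.0679]
orientation: [-0.0, 0.0, 1.0, 0.0]
contact_force: [-0.7, 0.3, 2.5]
width: 0.0167
finger_force: 59.4
```

>>> move_arm --targets '[{"jaw": 1, "linear": [0, 0, -0.13], "delta_rot": [0, 0, 0]}, {"jaw": 1, "linear": [0, 0, -0.12], "delta_rot": [0, 0, 0]}, {"jaw": 1, "linear": [0, -0.12, 0], "delta_rot": [0, 0, 0]}, {"jaw": 1, "linear": [0, 0, 0], "delta_rot": [0, 0, 0]}]'

```text
t: 8.38
ee_pos: [0.5242, -0.0939, 0.0701]
orientation: [0.0, 0.0, 1.0, 0.0]
contact_force: [1.4, 0.4, -0.8]
width: 0.0164
finger_force: 59.1
```

>>> move_arm --targets '[{"jaw": 1, "linear": [0, 0, 0.12], "delta_rot": [0, 0, 0]}, {"jaw": 1, "linear": [0, 0, 0.09], "delta_rot": [0, 0, 0]}, {"jaw": 1, "linear": [0, 0, 0], "delta_rot": [0, 0, 0]}]'

```text
t: 8.63
ee_pos: [0.5243, -0.094, 0.068]
orientation: [0.0, 0.0, 1.0, 0.0]
contact_force: [0.5, 1.2, 1.0]
width: 0.0167
finger_force: 59.5
```

>>> move_arm --targets '[{"jaw": 1, "linear": [0, 0, 0.05], "delta_rot": [0, 0, 0]}, {"jaw": 1, "linear": [0, 0, 0], "delta_rot": [0, 0, 0]}]'

```text
t: 8.8
ee_pos: [0.5245, -0.094, 0.068]
orientation: [0.0, 0.0, 1.0, 0.0]
contact_force: [-0.4, 0.2, 3.7]
width: 0.0173
finger_force: 59.5
```

>>> move_arm --targets '[{"jaw": 1, "linear": [0, 0, -0.13], "delta_rot": [0, 0, 0]}, {"jaw": 1, "linear": [0, 0, -0.12], "delta_rot": [0, 0, 0]}, {"jaw": 1, "linear": [0.12, 0.2, 0], "delta_rot": [0, 0, 0]}, {"jaw": 1, "linear": [0, 0, 0], "delta_rot": [0, 0, 0]}]'

```text
t: 9.13
ee_pos: [0.5229, -0.0922, 0.07]
orientation: [0.0, 0.0, 1.0, -0.0]
contact_force: [0.6, -0.6, -1.4]
width: 0.0167
finger_force: 59.1
```

>>> move_arm --targets '[{"jaw": 1, "linear": [0, 0, 0.12], "delta_rot": [0, 0, 0]}, {"jaw": 1, "linear": [0, 0, 0.09], "delta_rot": [0, 0, 0]}, {"jaw": 1, "linear": [0, 0, 0], "delta_rot": [0, 0, 0]}]'

```text
t: 9.38
ee_pos: [0.5231, -0.0923, 0.068]
orientation: [0.0, 0.001, 1.0, -0.0]
contact_force: [1.0, -0.5, -0.0]
width: 0.0167
finger_force: 59.4
```

>>> move_arm --targets '[{"jaw": 1, "linear": [0, 0, 0.05], "delta_rot": [0, 0, 0]}, {"jaw": 1, "linear": [0, 0, 0], "delta_rot": [0, 0, 0]}]'

```text
t: 9.55
ee_pos: [0.5232, -0.0923, 0.0679]
orientation: [0.0, 0.001, 1.0, -0.0]
contact_force: [-1.3, -0.0, 4.5]
width: 0.0164
finger_force: 59.5
```

Run:
```python
from h import *
st(); im,p=snap('wrist','w5.png'); print('bore px',proj(p,[.5237,-.0929,.042]),'screws',[np.round(proj(p,[.5237+a*np.cos(t)-b*np.sin(t),-.0929+a*np.sin(t)+b*np.cos(t),.042]),1) for t in [np.radians(132.8)] for a in(.0185,-.0185) for b in(.0156,-.0156)])
cv2.imwrite('pics/crop5.png',cv2.resize(im[150:270,200:360,::-1],(800,600),interpolation=cv2.INTER_CUBIC))
```

```text
t 9.55 pos [523.2 -92.3  67.9] q [ 2.e-04  5.e-04  1.e+00 -0.e+00] F [-1.3 -0.   4.5] w 16.4
bore px (np.float64(279.9796652249603), np.float64(251.91945141238796)) screws [array([285.6, 209.5]), array([324.1, 249.9]), array([236. , 253.9]), array([274.8, 291.4])]
```

View pics/crop5.png

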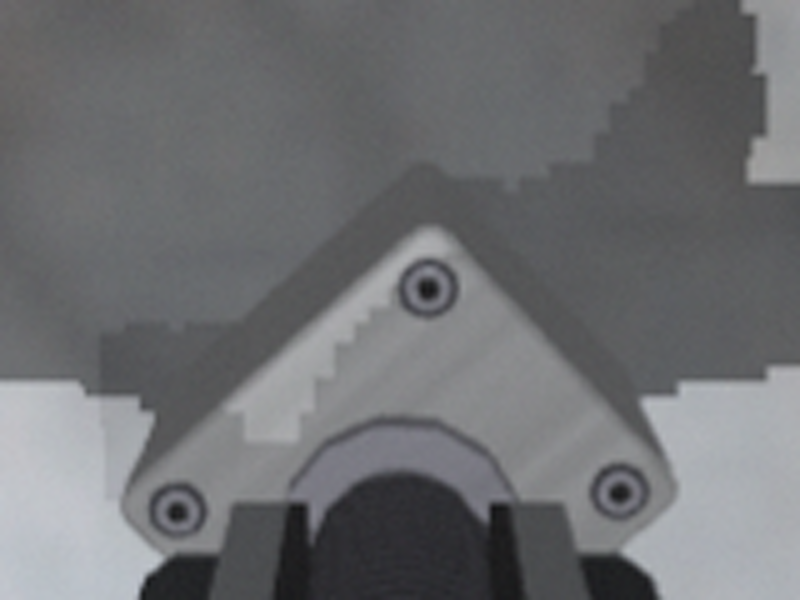

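Three tries with shifts all stop at the same height, collar about 9.7 mm above the block. The screws at (285.6,207.8), (235.5,252.5) and (324,248.5) show block 2 has moved by no more than about 1 mm. Block 2 is the right one, so I release the gauge there.

>>> move_arm --targets '[{"jaw": 1, "linear": [0, 0, -0.08], "delta_rot": [0, 0, 0]}, {"jaw": 1, "linear": [0, 0, 0], "delta_rot": [0, 0, 0]}, {"jaw": 2.5, "linear": [0, 0, 0], "delta_rot": [0, 0, 0]}, {"jaw": 4, "linear": [0, 0, 0], "delta_rot": [0, 0, 0]}, {"jaw": 5, "linear": [0, 0, 0], "delta_rot": [0, 0, 0]}]'

```text
t: 10.02
ee_pos: [0.5227, -0.0918, 0.068]
orientation: [-0.0, 0.0, 1.0, 0.0]
contact_force: [-0.5, -0.3, 0.1]
width: 0.0482
finger_force: 0.0
```

>>> move_arm --targets '[{"jaw": 5, "linear": [0, 0, -1], "delta_rot": [0, 0, 0]}, {"jaw": 5, "linear": [0, 0, -2.5], "delta_rot": [0, 0, 0]}, {"jaw": 5, "linear": [0, 0, -3.5], "delta_rot": [0, 0, 0]}, {"jaw": 5, "linear": [0, 0, -3.5], "delta_rot": [0, 0, 0]}, {"jaw": 5, "linear": [0, 0, -1.5], "delta_rot": [0, 0, 0]}]'

```text
t: 10.43
ee_pos: [0.525, -0.0927, 0.1932]
orientation: [0.004, 0.001, 1.0, -0.0]
contact_force: [1.0, -0.6, 0.0]
width: 0.05
finger_force: 0.0
```

Run:
```python
from h import *
s=st(); print(s['joint_positions'].round(2))
```

```text
t 10.43 pos [525.  -92.7 193.2] q [ 3.5e-03  7.0e-04  1.0e+00 -1.0e-04] F [ 1.  -0.6  0. ] w 50.0
[-0.22  0.28  0.39  1.94 -0.13  0.94  1.8 ]
```

Run:
```python
from h import *
p=camat([.5992,.0427,.203],[-2e-4,0,1,4e-4])
for n,u,v,z in(('pliers tip',281,32,.008),('pl2',279,30,.015),('grey collar edge',200,20,.05),('tray c',404,152,.012),('tray c2',424,14,.012)): print(n,onz(p,u,v,z).round(3))
s=st();im,p=snap('wrist','w6.png'); meas(im,p)
```

```text
pliers tip [0.447 0.044 0.008]
pl2 [0.448 0.042 0.015]
grey collar edge [ 0.449 -0.023  0.05 ]
tray c [0.558 0.168 0.012]
tray c2 [0.432 0.176 0.012]
t 10.43 pos [525.  -92.7 193.2] q [ 3.5e-03  7.0e-04  1.0e+00 -1.0e-04] F [ 1.  -0.6  0. ] w 50.0
blocks
blob px [187.  15.] c 371.9 -167.3 size 13.8 104.3 ang 6.8
blob px [374.  97.] c 436.1 -12.9 size 29.1 27.9 ang 16.1
blob px [451. 155.] c 485.7 59.8 size 46.2 40.0 ang 27.3
blob px [ 96. 163.] c 491.7 -258.4 size 46.4 39.8 ang 14.2
stand
blob px [420. 277.] c 608.4 37.8 size 103.2 51.3 ang 85.8
tray
```

>>> move_arm --targets '[{"jaw": 6.5, "linear": [0.8, 3, 0], "delta_rot": [0, 0, 0]}, {"jaw": 6.5, "linear": [1.1, 4.1, 0], "delta_rot": [0, 0, 0]}, {"jaw": 6.5, "linear": [1.1, 4.1, 0], "delta_rot": [0, 0, 0]}, {"jaw": 6.5, "linear": [0.95, 4, 1], "delta_rot": [0, 0, -5.5]}, {"jaw": 6.5, "linear": [0, 0, 2], "delta_rot": [0, 0, -5.5]}]'

```text
t: 10.9
ee_pos: [0.4837, 0.0671, 0.16]
orientation: [0.002, -0.104, 0.995, 0.003]
contact_force: [-0.6, 0.8, 0.2]
width: 0.0652
finger_force: 0.0
```

>>> move_arm --targets '[{"jaw": 6.5, "linear": [0, 0, 3], "delta_rot": [0, 0, -5.5]}, {"jaw": 6.5, "linear": [0, 0, 3], "delta_rot": [0, 0, -5.5]}, {"jaw": 6.5, "linear": [0, 0, 2.3], "delta_rot": [0, 0, -5.5]}, {"jaw": 6.5, "linear": [0, 0, 0], "delta_rot": [0, 0, 0]}, {"jaw": 6.5, "linear": [0, 0, 0], "delta_rot": [0, 0, 0]}]'

```text
t: 11.32
ee_pos: [0.4834, 0.0575, 0.075]
orientation: [-0.001, -0.236, 0.972, 0.0]
contact_force: [-0.5, 0.4, 0.7]
width: 0.0648
finger_force: 0.0
```

```bash
cat >> h.py <<'E'
def go(x,y,z=None):
    s=st(); m=M(s); d=np.array([x,y,s['ee_pos'][2] if z is None else z])-s['ee_pos']
    print('yaw tool y',np.degrees(np.arctan2(m[1,1],m[0,1])).round(1),'linear cm',(m[:3,:3].T@d*100).round(2))
E
python3 - <<'E'
from h import *
go(.4855,.0595,.01); im,p=snap('wrist','w7.png'); meas(im,p)
E
```

```text
t 11.32 pos [483.4  57.5  75. ] q [-0.0013 -0.2359  0.9718  0.    ] F [-0.5  0.4  0.7] w 64.8
yaw tool y 117.3 linear cm [-0.29  0.07  6.5 ]
blocks
blob px [33. 78.] c 460.0 -95.9 size 42.3 37.9 ang 16.7
blob px [ 25. 190.] c 519.9 -90.5 size 40.8 38.5 ang 42.4
stand
tray
```

>>> move_arm --targets '[{"jaw": 6.5, "linear": [-0.15, 0.04, 1.5], "delta_rot": [0, 0, 0]}, {"jaw": 6.5, "linear": [-0.14, 0.03, 2], "delta_rot": [0, 0, 0]}, {"jaw": 6.5, "linear": [0, 0, 1.5], "delta_rot": [0, 0, 0]}, {"jaw": 6.5, "linear": [0, 0, 1], "delta_rot": [0, 0, 0]}, {"jaw": 6.5, "linear": [0, 0, 0.4], "delta_rot": [0, 0, 0]}]'

```text
t: 11.78
ee_pos: [0.4869, 0.0599, 0.0116]
orientation: [0.0, -0.237, 0.972, -0.0]
contact_force: [0.0, 0.2, 0.8]
width: 0.065
finger_force: 0.0
```

>>> move_arm --targets '[{"jaw": 5.5, "linear": [0, 0, 0], "delta_rot": [0, 0, 0]}, {"jaw": 4.6, "linear": [0, 0, 0], "delta_rot": [0, 0, 0]}, {"jaw": 3.5, "linear": [0, 0, 0], "delta_rot": [0, 0, 0]}, {"jaw": 3.5, "linear": [0, 0, 0], "delta_rot": [0, 0, 0]}, {"jaw": 3.5, "linear": [0, 0, 0], "delta_rot": [0, 0, 0]}]' --grip_force 60

```text
t: 12.2
ee_pos: [0.4875, 0.06, 0.0126]
orientation: [0.001, -0.237, 0.971, 0.0]
contact_force: [-1.1, -0.0, 6.7]
width: 0.0414
finger_force: 62.0
```

>>> move_arm --targets '[{"jaw": 3.5, "linear": [0, 0, 0], "delta_rot": [0, 0, 0]}, {"jaw": 3.5, "linear": [0, 0, -0.5], "delta_rot": [0, 0, 0]}, {"jaw": 3.5, "linear": [0, 0, -1.5], "delta_rot": [0, 0, 0]}, {"jaw": 3.5, "linear": [0, 0, -2], "delta_rot": [0, 0, 0]}, {"jaw": 3.5, "linear": [0, 0, -2], "delta_rot": [0, 0, 0]}]'

```text
t: 12.62
ee_pos: [0.4854, 0.0596, 0.0718]
orientation: [-0.001, -0.237, 0.971, 0.0]
contact_force: [0.5, -0.2, -2.4]
width: 0.0408
finger_force: 61.0
```

Run:
```python
from h import *
go(.508,.293)
im,p=snap('scene'); meas(im,p)
```

```text
t 12.62 pos [485.4  59.6  71.8] q [-0.0011 -0.2372  0.9715  0.    ] F [ 0.5 -0.2 -2.4] w 40.8
yaw tool y 117.4 linear cm [-12.76  19.67  -0.02]
blocks
blob px [207. 112.] c 343.0 -745.5 size 85.0 34.2 ang 2.9
blob px [315. 165.] c 276.3 -171.1 size 68.7 12.2 ang 61.4
blob px [101. 207.] c 798.5 -232.9 size 25.4 45.7 ang 39.9
blob px [312. 218.] c 428.6 48.8 size 64.1 26.5 ang 40.8
blob px [384. 226.] c 320.1 139.5 size 41.8 73.1 ang 66.2
blob px [355. 408.] c 624.6 447.3 size 45.0 69.8 ang 58.3
blob px [ 30. 414.] c 990.9 267.8 size 18.1 56.9 ang 28.5
stand
blob px [228. 251.] c 630.8 50.7 size 43.3 108.1 ang 22.1
tray
blob px [439. 174.] c -13.9 -11.2 size 125.1 139.4 ang 35.5
blob px [344. 310.] c 509.5 263.8 size 184.3 132.2 ang 83.9
```

>>> move_arm --targets '[{"jaw": 3.5, "linear": [-1.5, 2.5, -1], "delta_rot": [0, 0, 0]}, {"jaw": 3.5, "linear": [-2.4, 3.9, -1], "delta_rot": [0, 0, 0]}, {"jaw": 3.5, "linear": [-2.4, 3.9, -1], "delta_rot": [0, 0, 0]}, {"jaw": 3.5, "linear": [-2.4, 3.9, -1], "delta_rot": [0, 0, 0]}, {"jaw": 3.5, "linear": [-2.4, 3.5, -1], "delta_rot": [0, 0, 6.7]}]'

```text
t: 13.08
ee_pos: [0.5008, 0.2525, 0.1177]
orientation: [-0.001, -0.179, 0.984, 0.0]
contact_force: [0.4, -0.9, -2.9]
width: 0.041
finger_force: 61.8
```

>>> move_arm --targets '[{"jaw": 3.5, "linear": [0, 0, 0], "delta_rot": [0, 0, 6.7]}, {"jaw": 3.5, "linear": [0, 0, 0], "delta_rot": [0, 0, 6.7]}, {"jaw": 3.5, "linear": [0, 0, 0], "delta_rot": [0, 0, 6.7]}, {"jaw": 3.5, "linear": [0, 0, 0], "delta_rot": [0, 0, 6.7]}, {"jaw": 3.5, "linear": [0, 0, 0], "delta_rot": [0, 0, 0]}]'

```text
t: 13.5
ee_pos: [0.5012, 0.2509, 0.117]
orientation: [-0.0, 0.053, 0.999, -0.001]
contact_force: [-0.5, -0.1, -2.3]
width: 0.0409
finger_force: 62.5
```

>>> move_arm --targets '[{"jaw": 3.5, "linear": [0, 0, 0], "delta_rot": [0, 0, 0]}, {"jaw": 3.5, "linear": [0, 0, 0], "delta_rot": [0, 0, 0]}]'

```text
t: 13.67
ee_pos: [0.5016, 0.2509, 0.1174]
orientation: [-0.0, 0.051, 0.999, -0.0]
contact_force: [0.8, -0.3, -2.4]
width: 0.041
finger_force: 62.4
```

Run:
```python
from h import *
go(.508,.299); im,p=snap('wrist','w8.png')
c=np.array([.504,.257]);a=np.radians(83.9);u=np.array([np.cos(a),np.sin(a)]);v=np.array([u[1],-u[0]])
cs=[c+i*.09*u+j*.065*v for i,j in((1,1),(1,-1),(-1,-1),(-1,1))]
im=np.ascontiguousarray(im[:,:,::-1])
cv2.polylines(im,[np.array([proj(p,[*q,.012]) for q in cs]).round().astype(np.int32)],True,(0,0,255),1)
cv2.imwrite('pics/w8a.png',im)
```

```text
t 13.67 pos [501.6 250.9 117.4] q [-2.000e-04  5.140e-02  9.987e-01 -1.000e-04] F [ 0.8 -0.3 -2.4] w 41.0
yaw tool y 84.1 linear cm [-0.14  4.85 -0.  ]
```

View pics/w8a.png

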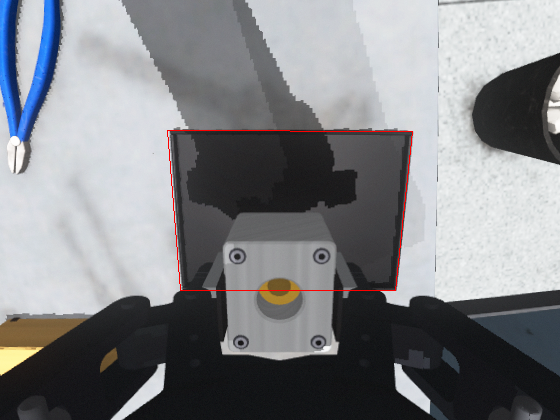

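The outlined tray estimate (centre 0.504, 0.257) matches its rim, with corners at (168,130), (412,131), (396,290) and (181,290). Block 3 is held level and square to it, so I place it.

>>> move_arm --targets '[{"jaw": 3.5, "linear": [-0.1, 2, 0], "delta_rot": [0, 0, 0]}, {"jaw": 3.5, "linear": [-0.07, 2, 1.5], "delta_rot": [0, 0, 0]}, {"jaw": 3.5, "linear": [0, 0.8, 2.5], "delta_rot": [0, 0, 0]}, {"jaw": 3.5, "linear": [0, 0, 2.5], "delta_rot": [0, 0, 0]}, {"jaw": 3.5, "linear": [0, 0, 1.5], "delta_rot": [0, 0, 0]}]'

```text
t: 14.13
ee_pos: [0.5073, 0.2989, 0.0353]
orientation: [-0.001, 0.051, 0.999, -0.001]
contact_force: [-0.3, -0.1, -2.5]
width: 0.0411
finger_force: 62.4
```

>>> move_arm --targets '[{"jaw": 3.5, "linear": [0, 0, 0.8], "delta_rot": [0, 0, 0]}, {"jaw": 3.5, "linear": [0, 0, 0.4], "delta_rot": [0, 0, 0]}, {"jaw": 3.5, "linear": [0, 0, 0.3], "delta_rot": [0, 0, 0]}, {"jaw": 3.5, "linear": [0, 0, 0], "delta_rot": [0, 0, 0]}]'

```text
t: 14.47
ee_pos: [0.5092, 0.2985, 0.023]
orientation: [0.0, 0.053, 0.999, 0.0]
contact_force: [-0.7, -0.9, -2.3]
width: 0.0411
finger_force: 62.4
```

Another 6 mm to the tray floor, slowly.

>>> move_arm --targets '[{"jaw": 3.5, "linear": [0, 0, 0.25], "delta_rot": [0, 0, 0]}, {"jaw": 3.5, "linear": [0, 0, 0.15], "delta_rot": [0, 0, 0]}, {"jaw": 3.5, "linear": [0, 0, 0], "delta_rot": [0, 0, 0]}]'

```text
t: 14.72
ee_pos: [0.5089, 0.2987, 0.019]
orientation: [0.0, 0.053, 0.999, 0.0]
contact_force: [-0.3, -0.0, -2.8]
width: 0.0412
finger_force: 62.4
```

>>> move_arm --targets '[{"jaw": 3.5, "linear": [0, 0, 0.12], "delta_rot": [0, 0, 0]}, {"jaw": 3.5, "linear": [0, 0, 0.0], "delta_rot": [0, 0, 0]}]'

```text
t: 14.88
ee_pos: [0.5088, 0.2986, 0.0176]
orientation: [0.0, 0.053, 0.999, 0.0]
contact_force: [-0.3, -0.3, -2.0]
width: 0.0414
finger_force: 62.4
```

>>> move_arm --targets '[{"jaw": 3.5, "linear": [0, 0, 0.12], "delta_rot": [0, 0, 0]}, {"jaw": 3.5, "linear": [0, 0, 0.0], "delta_rot": [0, 0, 0]}]'

```text
t: 15.05
ee_pos: [0.5086, 0.2985, 0.0161]
orientation: [-0.0, 0.053, 0.999, 0.0]
contact_force: [-0.2, -0.3, -3.0]
width: 0.0412
finger_force: 62.4
```

>>> move_arm --targets '[{"jaw": 3.5, "linear": [0, 0, 0.1], "delta_rot": [0, 0, 0]}, {"jaw": 3.5, "linear": [0, 0, 0.0], "delta_rot": [0, 0, 0]}]'

```text
t: 15.22
ee_pos: [0.5088, 0.2986, 0.0157]
orientation: [-0.0, 0.053, 0.999, 0.0]
contact_force: [-1.8, 0.0, 3.5]
width: 0.0411
finger_force: 63.0
```

>>> move_arm --targets '[{"jaw": 3.5, "linear": [0, 0, 0.1], "delta_rot": [0, 0, 0]}, {"jaw": 3.5, "linear": [0, 0, 0.0], "delta_rot": [0, 0, 0]}]'

```text
t: 15.38
ee_pos: [0.5087, 0.2986, 0.0156]
orientation: [-0.0, 0.053, 0.999, 0.0]
contact_force: [-4.0, -2.1, 10.2]
width: 0.0413
finger_force: 64.0
```

>>> move_arm --targets '[{"jaw": 3.5, "linear": [0, 0, -0.2], "delta_rot": [0, 0, 0]}, {"jaw": 4.5, "linear": [0, 0, 0], "delta_rot": [0, 0, 0]}, {"jaw": 5.2, "linear": [0, 0, 0], "delta_rot": [0, 0, 0]}, {"jaw": 5.2, "linear": [0, 0, -0.5], "delta_rot": [0, 0, 0]}, {"jaw": 5.2, "linear": [0, 0, -2], "delta_rot": [0, 0, 0]}]'

```text
t: 15.8
ee_pos: [0.5068, 0.2975, 0.039]
orientation: [-0.002, 0.053, 0.999, -0.002]
contact_force: [-0.3, 0.1, -0.4]
width: 0.0519
finger_force: 0.0
```

>>> move_arm --targets '[{"jaw": 6, "linear": [0, 0, -3.5], "delta_rot": [0, 0, 0]}, {"jaw": 6.5, "linear": [0, 0, -4], "delta_rot": [0, 0, 0]}, {"jaw": 6.5, "linear": [0, -1, -4], "delta_rot": [0, 0, 0]}, {"jaw": 6.5, "linear": [-0.3, -2.9, -4], "delta_rot": [0, 0, 0]}, {"jaw": 6.5, "linear": [-0.3, -4, -1], "delta_rot": [0, 0, 0]}]'

```text
t: 16.22
ee_pos: [0.5091, 0.2286, 0.2058]
orientation: [0.005, 0.049, 0.999, 0.004]
contact_force: [1.3, -0.0, 0.4]
width: 0.0649
finger_force: 0.0
```

>>> move_arm --targets '[{"jaw": 6.5, "linear": [-0.3, -4, 0], "delta_rot": [0, 0, 0]}, {"jaw": 6.5, "linear": [-0.3, -4, 0], "delta_rot": [0, 0, 0]}, {"jaw": 6.5, "linear": [-0.3, -4, 0], "delta_rot": [0, 0, 0]}, {"jaw": 6.5, "linear": [-0.3, -4, 0], "delta_rot": [0, 0, 0]}, {"jaw": 6.5, "linear": [-0.3, -4, 0], "delta_rot": [0, 0, 0]}]'

```text
t: 16.63
ee_pos: [0.4999, 0.0216, 0.2004]
orientation: [0.0, 0.053, 0.999, 0.0]
contact_force: [0.5, 0.1, -0.6]
width: 0.065
finger_force: 0.0
```

>>> move_arm --targets '[{"jaw": 6.5, "linear": [-0.3, -4, 0], "delta_rot": [0, 0, 0]}, {"jaw": 6.5, "linear": [-0.3, -4, 0], "delta_rot": [0, 0, 0]}, {"jaw": 6.5, "linear": [-0.3, -4, 0], "delta_rot": [0, 0, 0]}, {"jaw": 6.5, "linear": [-0.3, -4, 0], "delta_rot": [0, 0, 0]}, {"jaw": 6.5, "linear": [-0.3, -3, 0], "delta_rot": [0, 0, 0]}]'

```text
t: 17.05
ee_pos: [0.4943, -0.1709, 0.2005]
orientation: [0.001, 0.054, 0.999, -0.0]
contact_force: [0.6, -0.2, -0.0]
width: 0.0653
finger_force: 0.0
```

>>> move_arm --targets '[{"jaw": 6.5, "linear": [0, 0, 0], "delta_rot": [0, 0, 7]}, {"jaw": 6.5, "linear": [0, 0, 0], "delta_rot": [0, 0, 7]}, {"jaw": 6.5, "linear": [0, 0, 0], "delta_rot": [0, 0, 7]}, {"jaw": 6.5, "linear": [0, 0, 0], "delta_rot": [0, 0, 7]}, {"jaw": 6.5, "linear": [0, 0, 0], "delta_rot": [0, 0, 7]}]'

```text
t: 17.47
ee_pos: [0.4951, -0.1673, 0.2001]
orientation: [0.0, 0.354, 0.935, 0.0]
contact_force: [0.2, 0.1, 0.8]
width: 0.0648
finger_force: 0.0
```

Run:
```python
from h import *
go(.4917,-.2584); print(status.observe()['joint_positions'].round(2)); im,p=snap('wrist','w9.png'); meas(im,p)
```

```text
t 17.47 pos [ 495.1 -167.3  200.1] q [1.000e-04 3.536e-01 9.354e-01 2.000e-04] F [0.2 0.1 0.8] w 64.8
yaw tool y 48.6 linear cm [-5.78 -7.06 -0.  ]
[-0.3   0.29  0.67  1.96 -0.22  0.97  1.32]
blocks
blob px [358. 166.] c 523.1 -93.7 size 39.3 45.2 ang 41.6
blob px [211. 251.] c 490.4 -257.7 size 44.8 39.4 ang 13.5
stand
blob px [520. 152.] c 610.4 31.0 size 93.1 50.7 ang 85.1
tray
```

>>> move_arm --targets '[{"jaw": 6.5, "linear": [-2.9, -3.5, 0], "delta_rot": [0, 0, 0]}, {"jaw": 6.5, "linear": [-2.8, -3.5, 0], "delta_rot": [0, 0, 7]}, {"jaw": 6.5, "linear": [0, 0, 0], "delta_rot": [0, 0, 7]}, {"jaw": 6.5, "linear": [0, 0, 0], "delta_rot": [0, 0, 7]}, {"jaw": 6.5, "linear": [0, 0, 2], "delta_rot": [0, 0, 7]}]'

```text
t: 17.93
ee_pos: [0.4943, -0.253, 0.1829]
orientation: [0.004, 0.569, 0.822, 0.001]
contact_force: [-0.3, -0.0, -0.4]
width: 0.065
finger_force: 0.0
```

>>> move_arm --targets '[{"jaw": 6.5, "linear": [0, 0, 3], "delta_rot": [0, 0, 7]}, {"jaw": 6.5, "linear": [0, 0, 3], "delta_rot": [0, 0, 0]}, {"jaw": 6.5, "linear": [0, 0, 2], "delta_rot": [0, 0, 0]}, {"jaw": 6.5, "linear": [0, 0, 0], "delta_rot": [0, 0, 0]}, {"jaw": 6.5, "linear": [0, 0, 0], "delta_rot": [0, 0, 0]}]'

```text
t: 18.35
ee_pos: [0.492, -0.2503, 0.0995]
orientation: [-0.001, 0.615, 0.788, -0.0]
contact_force: [0.7, -0.7, -0.1]
width: 0.0647
finger_force: 0.0
```

Run:
```python
from h import *
go(.4908,-.2579,.012); im,p=snap('wrist','w10.png'); meas(im,p); print(proj(p,[.4908,-.2579,.042]))
```

```text
t 18.35 pos [ 492.  -250.3   99.5] q [-8.000e-04  6.155e-01  7.882e-01 -4.000e-04] F [ 0.7 -0.7 -0.1] w 64.7
yaw tool y 14.0 linear cm [-0.72 -0.28  8.75]
blocks
stand
tray
(np.float64(277.30448206250867), np.float64(240.26783028489174))
```

>>> move_arm --targets '[{"jaw": 6.5, "linear": [-0.36, -0.14, 1.5], "delta_rot": [0, 0, 0]}, {"jaw": 6.5, "linear": [-0.36, -0.14, 2], "delta_rot": [0, 0, 0]}, {"jaw": 6.5, "linear": [0, 0, 2.3], "delta_rot": [0, 0, 0]}, {"jaw": 6.5, "linear": [0, 0, 2], "delta_rot": [0, 0, 0]}, {"jaw": 6.5, "linear": [0, 0, 0.8], "delta_rot": [0, 0, 0]}]'

```text
t: 18.82
ee_pos: [0.4917, -0.2579, 0.0136]
orientation: [-0.0, 0.616, 0.788, 0.0]
contact_force: [0.9, 1.0, -0.5]
width: 0.0649
finger_force: 0.0
```

>>> move_arm --targets '[{"jaw": 5.9, "linear": [0, 0, 0], "delta_rot": [0, 0, 0]}, {"jaw": 5.2, "linear": [0, 0, 0], "delta_rot": [0, 0, 0]}, {"jaw": 4.1, "linear": [0, 0, 0], "delta_rot": [0, 0, 0]}, {"jaw": 4.1, "linear": [0, 0, 0], "delta_rot": [0, 0, 0]}, {"jaw": 4.1, "linear": [0, 0, 0], "delta_rot": [0, 0, 0]}]'

```text
t: 19.23
ee_pos: [0.4928, -0.2589, 0.0158]
orientation: [0.002, 0.616, 0.788, 0.001]
contact_force: [-0.7, -0.3, 6.8]
width: 0.0471
finger_force: 62.9
```

>>> move_arm --targets '[{"jaw": 4.1, "linear": [0, 0, 0], "delta_rot": [0, 0, 0]}, {"jaw": 4.1, "linear": [0, 0, -0.5], "delta_rot": [0, 0, 0]}, {"jaw": 4.1, "linear": [0, 0, -1.5], "delta_rot": [0, 0, 0]}, {"jaw": 4.1, "linear": [0, 0, -3], "delta_rot": [0, 0, 0]}, {"jaw": 4.1, "linear": [0, 0, -3], "delta_rot": [0, 0, 0]}]'

```text
t: 19.65
ee_pos: [0.4901, -0.2573, 0.0941]
orientation: [-0.002, 0.616, 0.788, -0.001]
contact_force: [1.0, -0.3, -2.2]
width: 0.0471
finger_force: 62.3
```

>>> move_arm --targets '[{"jaw": 4.1, "linear": [0, 0, -3], "delta_rot": [0, 0, 0]}, {"jaw": 4.1, "linear": [0, 0, -4], "delta_rot": [0, 0, 0]}, {"jaw": 4.1, "linear": [0, 0, -4], "delta_rot": [0, 0, 0]}, {"jaw": 4.1, "linear": [1.6, 0.35, -2], "delta_rot": [0, 0, 0]}, {"jaw": 4.1, "linear": [3, 0.8, 0], "delta_rot": [0, 0, 0]}]'

```text
t: 20.07
ee_pos: [0.4928, -0.2158, 0.2296]
orientation: [0.006, 0.619, 0.785, 0.001]
contact_force: [0.8, -0.4, -3.0]
width: 0.0467
finger_force: 62.5
```

>>> move_arm --targets '[{"jaw": 4.1, "linear": [3.8, 1.05, 0], "delta_rot": [0, 0, 0]}, {"jaw": 4.1, "linear": [3.8, 1.05, 0], "delta_rot": [0, 0, 0]}, {"jaw": 4.1, "linear": [3.8, 1.05, 0], "delta_rot": [0, 0, 0]}, {"jaw": 4.1, "linear": [3.8, 1.05, 0], "delta_rot": [0, 0, 0]}, {"jaw": 4.1, "linear": [3.8, 1.05, 0], "delta_rot": [0, 0, 0]}]'

```text
t: 20.48
ee_pos: [0.4955, -0.0117, 0.2241]
orientation: [-0.0, 0.616, 0.788, 0.0]
contact_force: [0.9, -0.9, -1.5]
width: 0.047
finger_force: 62.4
```

>>> move_arm --targets '[{"jaw": 4.1, "linear": [3.8, 1.05, 0], "delta_rot": [0, 0, 0]}, {"jaw": 4.1, "linear": [3.8, 1.05, 0], "delta_rot": [0, 0, 0]}, {"jaw": 4.1, "linear": [3.8, 1.05, 0], "delta_rot": [0, 0, 0]}, {"jaw": 4.1, "linear": [3.8, 1.05, 0], "delta_rot": [0, 0, 0]}, {"jaw": 4.1, "linear": [3.8, 1.05, 0], "delta_rot": [0, 0, 0]}]'

```text
t: 20.9
ee_pos: [0.5007, 0.1852, 0.2241]
orientation: [-0.0, 0.616, 0.788, -0.0]
contact_force: [1.0, -1.0, -3.0]
width: 0.0475
finger_force: 62.4
```

>>> move_arm --targets '[{"jaw": 4.1, "linear": [1.5, 0.4, 0], "delta_rot": [0, 0, 0]}, {"jaw": 4.1, "linear": [0, 0, 0], "delta_rot": [0, 0, 6.7]}, {"jaw": 4.1, "linear": [0, 0, 2], "delta_rot": [0, 0, 6.7]}, {"jaw": 4.1, "linear": [0, 0, 3], "delta_rot": [0, 0, 6.7]}, {"jaw": 4.1, "linear": [0, 0, 3], "delta_rot": [0, 0, 0]}]'

```text
t: 21.32
ee_pos: [0.5021, 0.1992, 0.1438]
orientation: [0.0, 0.745, 0.667, 0.001]
contact_force: [-0.4, 0.1, -2.6]
width: 0.047
finger_force: 62.6
```

>>> move_arm --targets '[{"jaw": 4.1, "linear": [0, 0, 0], "delta_rot": [0, 0, 0]}, {"jaw": 4.1, "linear": [0, 0, 0], "delta_rot": [0, 0, 0]}]'

```text
t: 21.48
ee_pos: [0.5008, 0.1983, 0.1432]
orientation: [-0.0, 0.744, 0.668, -0.002]
contact_force: [0.2, 0.2, -2.2]
width: 0.0468
finger_force: 63.1
```

Run:
```python
from h import *
go(.4995,.2152,.022)
```

```text
t 21.48 pos [500.8 198.3 143.2] q [-2.000e-04  7.440e-01  6.681e-01 -1.800e-03] F [ 0.2  0.2 -2.2] w 46.8
yaw tool y -6.2 linear cm [ 1.7  -0.28 12.12]
```

>>> move_arm --targets '[{"jaw": 4.1, "linear": [0.9, -0.15, 1.5], "delta_rot": [0, 0, 0]}, {"jaw": 4.1, "linear": [0.8, -0.15, 3], "delta_rot": [0, 0, 0]}, {"jaw": 4.1, "linear": [0, 0, 3], "delta_rot": [0, 0, 0]}, {"jaw": 4.1, "linear": [0, 0, 2.5], "delta_rot": [0, 0, 0]}, {"jaw": 4.1, "linear": [0, 0, 1.2], "delta_rot": [0, 0, 0]}]'

```text
t: 21.9
ee_pos: [0.5007, 0.2167, 0.0314]
orientation: [-0.0, 0.744, 0.669, -0.0]
contact_force: [-1.5, 1.3, -1.8]
width: 0.047
finger_force: 63.1
```

>>> move_arm --targets '[{"jaw": 4.1, "linear": [0, 0, 0.5], "delta_rot": [0, 0, 0]}, {"jaw": 4.1, "linear": [0, 0, 0.2], "delta_rot": [0, 0, 0]}, {"jaw": 4.1, "linear": [0, 0, 0], "delta_rot": [0, 0, 0]}]'

```text
t: 22.15
ee_pos: [0.5022, 0.2165, 0.0264]
orientation: [0.0, 0.744, 0.668, 0.001]
contact_force: [-0.3, 0.5, -2.3]
width: 0.0469
finger_force: 63.1
```

>>> move_arm --targets '[{"jaw": 4.1, "linear": [0, 0, 0.12], "delta_rot": [0, 0, 0]}, {"jaw": 4.1, "linear": [0, 0, 0], "delta_rot": [0, 0, 0]}]'

```text
t: 22.32
ee_pos: [0.5018, 0.2167, 0.0249]
orientation: [0.0, 0.744, 0.668, 0.001]
contact_force: [-0.5, -0.4, -2.5]
width: 0.047
finger_force: 63.1
```

>>> move_arm --targets '[{"jaw": 4.1, "linear": [0, 0, 0.15], "delta_rot": [0, 0, 0]}, {"jaw": 4.1, "linear": [0, 0, 0.15], "delta_rot": [0, 0, 0]}, {"jaw": 4.1, "linear": [0, 0, 0.1], "delta_rot": [0, 0, 0]}, {"jaw": 4.1, "linear": [0, 0, 0], "delta_rot": [0, 0, 0]}]'

```text
t: 22.65
ee_pos: [0.5006, 0.2163, 0.0195]
orientation: [-0.0, 0.744, 0.668, -0.0]
contact_force: [-0.1, 0.3, -2.4]
width: 0.0468
finger_force: 63.1
```

>>> move_arm --targets '[{"jaw": 4.1, "linear": [0, 0, 0.1], "delta_rot": [0, 0, 0]}, {"jaw": 4.1, "linear": [0, 0, 0], "delta_rot": [0, 0, 0]}]'

```text
t: 22.82
ee_pos: [0.5009, 0.2163, 0.0189]
orientation: [-0.0, 0.744, 0.668, 0.0]
contact_force: [-0.4, 0.5, 0.6]
width: 0.047
finger_force: 63.3
```

>>> move_arm --targets '[{"jaw": 4.1, "linear": [0, 0, 0.1], "delta_rot": [0, 0, 0]}, {"jaw": 4.1, "linear": [0, 0, 0], "delta_rot": [0, 0, 0]}]'

```text
t: 22.98
ee_pos: [0.5009, 0.2164, 0.0188]
orientation: [-0.001, 0.744, 0.668, 0.0]
contact_force: [-3.7, 0.0, 10.8]
width: 0.0469
finger_force: 64.5
```

Touchdown. I release, lift clear and take a final look.

>>> move_arm --targets '[{"jaw": 4.1, "linear": [0, 0, -0.2], "delta_rot": [0, 0, 0]}, {"jaw": 5, "linear": [0, 0, 0], "delta_rot": [0, 0, 0]}, {"jaw": 6, "linear": [0, 0, 0], "delta_rot": [0, 0, 0]}, {"jaw": 6, "linear": [0, 0, -0.5], "delta_rot": [0, 0, 0]}, {"jaw": 6, "linear": [0, 0, -2], "delta_rot": [0, 0, 0]}]'

```text
t: 23.4
ee_pos: [0.499, 0.2156, 0.0429]
orientation: [-0.001, 0.744, 0.668, -0.003]
contact_force: [0.4, 0.3, -0.2]
width: 0.0599
finger_force: 0.0
```

>>> move_arm --targets '[{"jaw": 6, "linear": [0, 0, -4], "delta_rot": [0, 0, 0]}, {"jaw": 6, "linear": [0, 0, -4], "delta_rot": [0, 0, 0]}, {"jaw": 6, "linear": [0, 0, -4], "delta_rot": [0, 0, 0]}, {"jaw": 6, "linear": [0, 0, -4], "delta_rot": [0, 0, 0]}, {"jaw": 6, "linear": [0, 0, -4], "delta_rot": [0, 0, 0]}]'

```text
t: 23.82
ee_pos: [0.5006, 0.2158, 0.2468]
orientation: [0.0, 0.744, 0.668, 0.0]
contact_force: [0.3, 0.6, -0.1]
width: 0.0601
finger_force: 0.0
```

>>> move_arm --targets '[{"jaw": 6, "linear": [0, 0, -4], "delta_rot": [0, 0, 0]}, {"jaw": 6, "linear": [0, 0, -4], "delta_rot": [0, 0, 0]}, {"jaw": 6, "linear": [0, 0, 0], "delta_rot": [0, 0, 0]}]'

```text
t: 24.07
ee_pos: [0.505, 0.2167, 0.3328]
orientation: [0.001, 0.744, 0.668, 0.007]
contact_force: [0.9, -0.4, -0.0]
width: 0.0601
finger_force: 0.0
```

Run:
```python
from h import *
st(); im,p=snap('scene','sceneF.png')
cv2.imwrite('pics/cropF.png',cv2.resize(im[150:360,190:420,::-1],(657,600),interpolation=cv2.INTER_CUBIC))
```

```text
t 24.07 pos [505.  216.7 332.8] q [0.0011 0.7442 0.6679 0.0073] F [ 0.9 -0.4 -0. ] w 60.1
```

View pics/cropF.png

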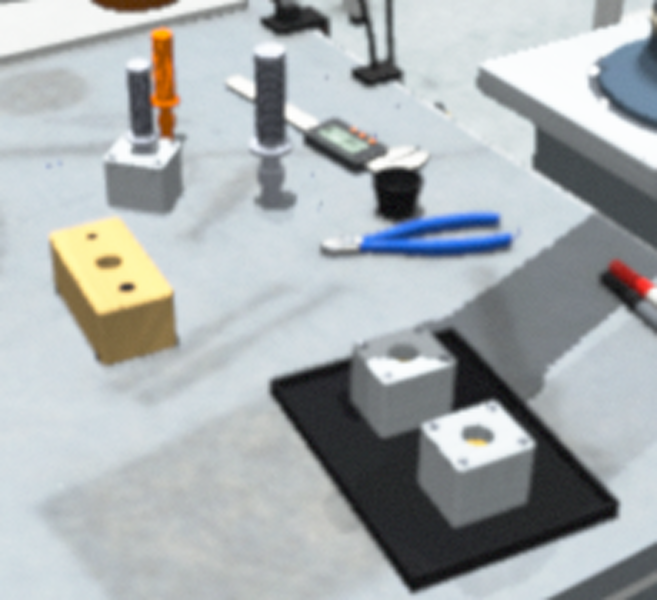

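The final picture shows the gauge standing upright in block 2 at (142,130) and the other two blocks flat in the tray at (405,385) and (478,465). The caliper and loupe have not moved. I check the gauge's top height against the stop, then hand in.

Run:
```python
from h import *
p=viewer.camera_params('scene')
print('seen 238.6,172.7; stop:',proj(p,[.523,-.093,.114]),'worn:',proj(p,[.523,-.093,.104]))
print(arm.hand_in())
```

```text
seen 238.6,172.7; stop: (np.float64(237.73070160743396), np.float64(171.87826890897435)) worn: (np.float64(238.00050260144155), np.float64(176.195334139876))
the job is handed in; nothing more can be done
None
```

Job handed in at about 24 s: the gauge stands in block_2, stopped by its no-go step (collar about 9.7 mm up on three tries, so I did not try it in the other two), and block_1 and block_3 are upright and flat in the tray.

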